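# Refit the sauce pump in its server

### The arm

A 7-joint arm with a two-finger parallel gripper is mounted at the origin on the work surface. World frame = base frame: x ahead of the robot, y to its left, z up, the work surface at z = 0. Lengths are in m, angles in rad, forces in N, time in s.
With the tool pointing down it reaches from about 0.4 to 0.85 m from the base axis. Payload 4.5 kg.
Tool frame: the origin (TCP) lies at the very end of the fingers, on their centre line; the grasp point (between the pads) lies 19 mm behind it; z points along the fingers, y is the line along which they close (so a half turn about z gives the same grasp; the last joint's range is limited). The gripper opens to 88 mm and grips with 3 to 60 N. Pads are 18 mm wide; open, the fingers measure 123 mm over their backs; the gripper's body (75 mm by 187 mm) begins 45 mm behind the grasp point.
Start: joints at [1.16, 0.689, -0.195, 1.565, 0.157, 0.902, -0.215], TCP at [0.269, -0.564, 0.239] pointing down, gripper open.
Joint ranges: [-3.01, 3.01], [-0.46, 2.08], [-1.47, 1.51], [0.13, 2.56], [-1, 4.14], [0.04, 2.09], [-2.66, 2.66]. Speed limits (rad/s): [2.57, 2.57, 3.14, 3.14, 3.14, 3.14, 3.14].

### API

Orientations are given as a unit quaternion [x, y, z, w].
In Python, from plant import r gives the robot as it stands. The module is installed in compiled form; this text tells all that it offers.
- The arm moves only by the shell command python3 -m pendant 'ROWS' [FORCE]. ROWS is JSON, one flat list of numbers, 7 for each row, row after row: the opening, from 0 (shut) to 1 (fully open), then the shift along the tool's x, y, z scaled (see below), then the turn, a rotation vector about the tool's x, y, z scaled (see below). A call has 1 to 12 rows; each row is the pose to reach, as a shift and turn from the pose commanded when the call began, along the tool's axes at that moment; what a row does not reach only later rows make up. The controller multiplies each number of a shift by 0.15 m and each number of a turn by pi/2 rad. A row lasts 1/10 s, in which the tool goes at most 50 mm and 8.59 degrees, less where a joint would pass 70% of its speed; a pose out of reach is approached as far as the arm can. A call with a number of a shift or a turn outside -1 to 1 is refused whole. A call with a gripper value outside its range is refused whole. The fingers move at their own pace and stop on an object; FORCE is the grip in N (left out, the last holds). Time passes only in rows, so rows that repeat a pose let the fingers close. It gives the time, the measured TCP pose, the force, the opening and the grip force at its end, in the units of the state.
- r.get_state(): the state, without advancing time (a new reading comes with each control period).
- r.snapshot(name): name is "scene" or "top" or "wrist"; returns a dict with "img" (480x640x3 uint8, red, green, blue), "mtx" (3x3 intrinsics, pixels), "cam_to_world" (4x4, takes a point from camera to world coordinates). Camera axes: x right, y up, looking along -z (the intrinsics and any distortion apply to the point x, -y, -z); pixel columns grow to the right and rows downward; lengths in m; the calibration is good to about 2 mm. The wrist camera is an equidistant fisheye: a pixel r from the principal point sees the ray r / f radians off the axis. A picture is of the moment at which its call begins. There is no depth.
- r.finish_job(): hands the job in; it is judged then, once.
The state is a dict: "clock": time; "q": joint angles; "qd": joint speeds; "joint_torque": joint torques, N m; "tool_pos": TCP position; "eef_rot": TCP orientation; "contact_force": force on the tool from outside, world axes, zero at the start; "moment": the same for the moment, N m; "opening": opening from 0.0 (shut) to 1.0 (fully open); "finger_force": force on a finger pad.
Only numpy, scipy, OpenCV 4.12 (cv2) and the standard library are available. Lean on these libraries where they do the work, as an engineer would, in place of code of your own. Each camera call takes 0.05 s, during which the arm holds its last target. There are 200 camera calls.

### The job

Get the sauce server ready for use: lay the red lid flush in the recess of the steel server's mouth, with the lid's hole at the end that carries the blue drip ledge. Then take the yellow pump out of its blue holder, put its tube down through the hole in the lid until the collar sits flat on the lid, and let go. Leave the jar, the can and the two bottles standing where they are.

Things in the scene. Friction and masses are not known exactly. Their poses are not given: they have to be found in the camera images.
- pan: the sauce server, fixed: open steel box 152 (x) x 96 (y) mm, rim 156 x 100, 110 mm tall. Origin: centre of its underside, z up. In its mouth a recess 144 x 88, 10 mm deep, for the lid, which rests on a 6 mm wide ledge at z = 100; below it an empty well 132 x 76 with its floor at z = 6. A blue drip ledge (36 x 64 mm, at z = 40) sticks out of the +x end to x = 111.
- lid: the loose red lid, 0.2 kg: plate 139 (x) x 83 (y) x 8 mm (lower 4 mm only 135 x 79), flat on the counter. Origin: centre of its underside, z up. White square post to hold it by, 26 (x) x 26 (y) mm, z = 8 to 34, centred at x = -28, y = 0. Through hole, 18 mm across, at x = +38, y = 0. Seated in the server, its origin is 100 mm above the server's.
- lid_hole (a point): centre of the lid's hole at the lid's upper face; axes as the lid's
- pump: the loose pump, 0.15 kg, 151 mm tall, hanging upright in the holder by its collar. Origin: lower tip of its white tube, z up the tube. Tube 14 mm across, z = 0 to 95, tapered over the last 7 mm; yellow collar 44 across, z = 95 to 107; round yellow head to grip, 32 across, z = 107 to 151; a spout 11 mm thick leaves the head along +x at z = 142, ending 61 mm from the axis.
- pump_collar (a point): centre of the underside of the pump's collar, 95 mm above the tip on the tube's axis; axes as the pump's
- caddy: the pump's holder, fixed: an upright blue block 70 x 70 mm, 105 mm tall, with a 24 mm hole down its middle. Origin at the centre of its underside, z up.
- jar: bystander: amber jar with green cap, 60 mm across, 125 mm tall, beside the server. Origin at the centre of its underside.
- can: bystander: low steel can, 70 mm across, 55 mm tall, beside the lid. Origin at the centre of its underside.
- bottle: bystander: green bottle with red cap, 60 mm across, 175 mm tall, beside the holder. Origin at the centre of its underside.
- oil: bystander: tall amber bottle with yellow cap, 72 mm across, 255 mm tall, behind the work. Origin at the centre of its underside.

How it is judged:
By the outcome, as a careful person would: the job done as asked, in the order asked, and still so for the second after the job is handed in, with the robot touching nothing.
It also fails if it takes over 72 s, if anything falls off the work surface, if the arm or the gripper's body presses on something with over 40 N, if the wrist force passes 120 N, or if a joint passes its speed limit or range.

## Working session

There is one attempt and no reset: what is moved stays moved. The work goes in short steps, Python scripts to look and compute and a shell command to move; the robot and the scene stay as the last step left them, time stands still between calls to the robot, and variables do not carry over. Pictures are saved under pics/ and viewed, at most 10 in all, crops included, and the job is handed in when it is done.

```bash
mkdir -p pics; cat > h.py <<'E'
from plant import r
import numpy as np, cv2
from scipy.spatial.transform import Rotation as R
np.set_printoptions(precision=4,suppress=True)
def snap(n,f):
    s=r.snapshot(n); cv2.imwrite('pics/'+f+'.png',s['img'][:,:,::-1]); np.savez('pics/'+f+'.npz',**{k:v for k,v in s.items()}); return s
def ray(f,u,v):
    s=np.load('pics/'+f+'.npz'); K=s['mtx'];T=s['cam_to_world']
    a=(u-K[0,2])/K[0,0];b=(v-K[1,2])/K[1,1]
    d=np.array([a,-b,-1.])
    if 'wrist' in f:
        t=np.hypot(a,b); d=np.array([a/t*np.sin(t),-b/t*np.sin(t),-np.cos(t)]) if t>1e-9 else np.array([0,0,-1.])
    return T[:3,3],T[:3,:3]@d
def at(f,u,v,z):
    o,d=ray(f,u,v); return o+d*(z-o[2])/d[2]
def proj(f,p):
    s=np.load('pics/'+f+'.npz'); K=s['mtx'];T=s['cam_to_world']
    c=T[:3,:3].T@(np.array(p)-T[:3,3]); a,b,w=c[0],-c[1],-c[2]
    if 'wrist' in f:
        h=np.hypot(a,b);t=np.arctan2(h,w);a,b=a/h*t,b/h*t
    else: a,b=a/w,b/w
    return np.array([a*K[0,0]+K[0,2],b*K[1,1]+K[1,2]])
def delta(p,quat_or_R):
    "shift/turn in pendant units from measured pose"
    s=r.get_state(); C=R.from_quat(s['eef_rot']); 
    return C.inv().apply(np.array(p)-s['tool_pos'])/.15,(C.inv()*quat_or_R).as_rotvec()/(np.pi/2)
E
python3 - <<'E'
from h import *
for n in ['top','scene']:
    s=snap(n,n+'0'); print(n,s.keys(),s['mtx'].tolist(),s['cam_to_world'])
s=r.get_state(); print(s, R.from_quat(s['eef_rot']).as_matrix())
E
```

```text
top dict_keys(['img', 'mtx', 'cam_to_world']) [[467.0508726028075, 0.0, 318.6075299965687], [0.0, 467.0508726028075, 238.7984840612743], [0.0, 0.0, 1.0]] [[ 0.0093  0.9916 -0.1293  0.4816]
 [-0.9996  0.0125  0.0235  0.0121]
 [ 0.0249  0.129   0.9913  1.1171]
 [ 0.      0.      0.      1.    ]]
scene dict_keys(['img', 'mtx', 'cam_to_world']) [[505.3813666574685, 0.0, 326.76515024621204], [0.0, 505.3813666574685, 236.59662292027704], [0.0, 0.0, 1.0]] [[ 0.717  -0.4126  0.5619  1.2348]
 [ 0.6971  0.4323 -0.572  -0.6268]
 [-0.0068  0.8018  0.5975  0.7537]
 [ 0.      0.      0.      1.    ]]
{'clock': 0.1, 'q': array([ 1.1598,  0.6899, -0.1945,  1.5662,  0.1573,  0.9025, -0.2151]), 'qd': array([ 0.0017, -0.0014, -0.    , -0.0043, -0.0012, -0.0009, -0.0004]), 'joint_torque': array([ -0.0036, -52.8497,  -1.2719, -15.3837,  -0.0526,   0.002 ,
         0.    ]), 'tool_pos': array([ 0.2686, -0.5637,  0.238 ]), 'eef_rot': array([ 0.9754,  0.2206, -0.0002, -0.0008]), 'contact_force': array([-0.3002, -0.2972, -0.0906]), 'moment': array([-0.0234, -0.0044,  0.0144]), 'finger_force': 0.0, 'opening': 0.9988168108326163} [[ 0.9027  0.4303 -0.0008]
 [ 0.4303 -0.9027  0.0014]
 [-0.0001 -0.0016 -1.    ]]
```

View pics/top0.png

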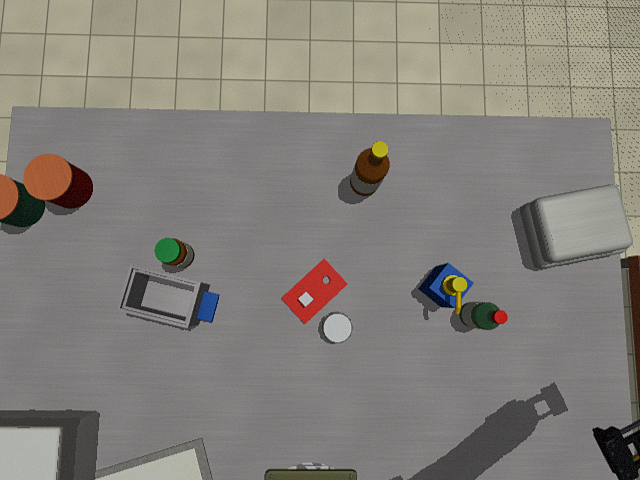

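View pics/scene0.png

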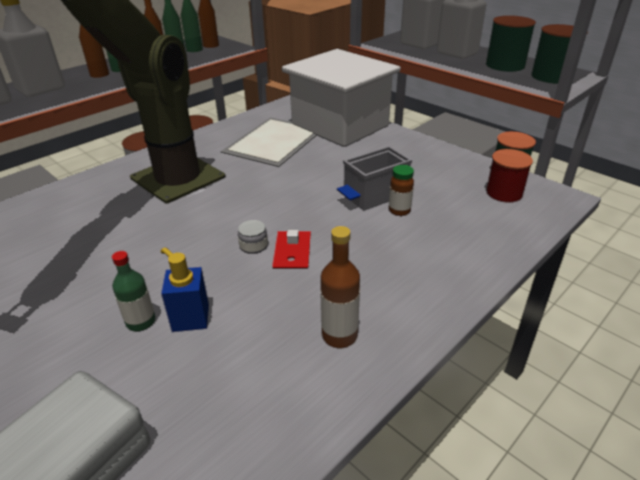

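The top view shows the server near (165,298) with its ledge to the right (208,306), the lid near (314,291) with its hole at (326,280), the pump head near (458,285) and its holder near (445,285). I'll enlarge the crops.

```bash
python3 - <<'E'
import cv2,numpy as np
a=cv2.imread('pics/top0.png')
cs=[cv2.resize(a[y:y+74,x:x+100],None,fx=4,fy=4,interpolation=cv2.INTER_CUBIC) for x,y in [(118,232+30),(264,252),(412,252)]]
s=cv2.imread('pics/scene0.png'); cs.append(cv2.resize(s[240:340,110:245],(400,296),interpolation=cv2.INTER_CUBIC))
cv2.imwrite('pics/c0.png',np.vstack([np.hstack(cs[:2]),np.hstack(cs[2:])]))
E
```

```text
(no output)
```

View pics/c0.png

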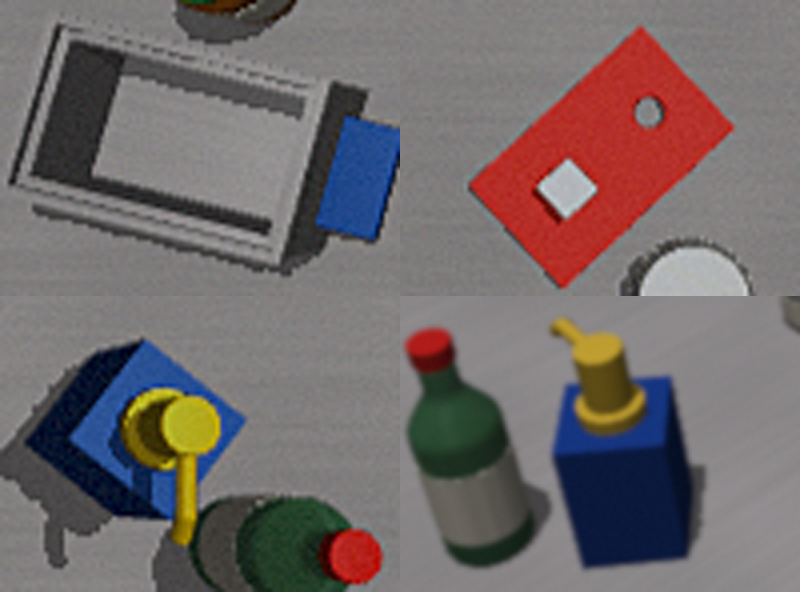

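The crops give the following, in crop pixels:
- **Server rim corners:** (60,22), (330,80), (280,265), (12,184)
- **Lid corners:** (240,26), (333,126), (163,287), (70,187)
- **Lid hole and post top:** hole (249,112), post top (167,188)
- **Holder top corners:** (143,42), (245,122), (70,140)
- **Pump head and spout tip:** head (190,128), spout tip (183,240)

```bash
python3 - <<'E'
from h import *
def P(ox,oy,pts,z): return np.array([at('top0',ox+(x+.5)/4-.5,oy+(y+.5)/4-.5,z) for x,y in pts])
c=P(118,262,[(60,22),(330,80),(280,265),(12,184)],.11)
print('pan',c[:,:2].tolist(),c.mean(0)); 
for i in range(4): d=c[(i+1)%4]-c[i]; print(np.linalg.norm(d),np.degrees(np.arctan2(d[1],d[0])))
l=P(264,252,[(240,26),(333,126),(163,287),(70,187)],.008)
print('lid',l.mean(0))
for i in range(4): d=l[(i+1)%4]-l[i]; print(np.linalg.norm(d),np.degrees(np.arctan2(d[1],d[0])))
print('hole',P(264,252,[(249,112)],.008),'post',P(264,252,[(167,188)],.034))
print('caddy',P(412,252,[(143,42),(245,122),(70,140),(172,222)],.105))
print('head',P(412,252,[(190,128)],.161),'spout',P(412,252,[(183,240)],.152))
print('bottle cap',P(412,252,[(352,260)],.175),'jar',at('top0',168,251,.125),'can',at('top0',337,327,.055),'oil',at('top0',380,149,.255))
E
```

```text
pan [[0.5469297417610407, 0.3851405179336721], [0.5175362692936969, 0.24047404699036803], [0.42014839172903984, 0.2625976057473134], [0.4611174613199841, 0.4050887615882828]] [0.4864 0.3233 0.11  ]
0.14762236971027912 -101.48507055299228
0.09986916715693911 167.20135620305462
0.14826393410416122 73.95899364087943
0.08810039670397779 -13.086761777230402
lid [ 0.5029 -0.0048  0.008 ]
0.08091308117223377 -136.5974350147968
0.137360535899475 133.63049328676857
0.07984115743314635 43.95569716437647
0.13813974557378586 -45.92463600218855
hole [[ 0.5289 -0.0324  0.008 ]] post [[0.4838 0.0155 0.034 ]]
caddy [[ 0.5657 -0.2941  0.105 ]
 [ 0.5227 -0.3488  0.105 ]
 [ 0.512  -0.2528  0.105 ]
 [ 0.4684 -0.3073  0.105 ]]
head [[ 0.5171 -0.3003  0.161 ]] spout [[ 0.4599 -0.2979  0.152 ]]
bottle cap [[ 0.4513 -0.3758  0.175 ]] jar [0.5809 0.3074 0.125 ] can [ 0.4213 -0.0562  0.055 ] oil [ 0.7691 -0.1244  0.255 ]
```

```bash
cat >> h.py <<'E'
def down(yaw): # yaw (deg) of tool x; tool y then at yaw-90
    c,s=np.cos(np.radians(yaw)),np.sin(np.radians(yaw)); return R.from_matrix(np.array([[c,s,0],[s,-c,0],[0,0,-1.]]))
def go(p,yaw):
    a,b=delta(p,down(yaw)); print('shift',a,'turn',b)
def st():
    s=r.get_state(); m=R.from_quat(s['eef_rot']).as_matrix(); print(s['clock'],s['tool_pos'],'yaw',np.degrees(np.arctan2(m[1,0],m[0,0])),'tilt',m[:2,2],s['contact_force'],s['opening'],s['finger_force'])
E
python3 -c "
from h import *
go([.47,.00,.25],44)"
```

```text
shift [ 2.8289 -2.8148 -0.0757] turn [-0.001  -0.0001 -0.2057]
```

```bash
python3 -m pendant '[1,0.94,-0.94,-0.03,0,0,0, 1,0.94,-0.94,-0.03,0,0,0, 1,0.94,-0.94,-0.03,0,0,0, 1,0.94,-0.94,-0.03,0,0,0]' 30; python3 -m pendant '[1,0.94,-0.94,-0.03,0,0,0, 1,0.94,-0.94,-0.03,0,0,0, 1,0.94,-0.94,-0.03,0,0,0, 1,0.94,-0.94,-0.03,0,0,0]';python3 -m pendant '[1,0.94,-0.94,0,0,0,-0.206, 1,0.94,-0.94,0,0,0,-0.206, 1,0.94,-0.94,0,0,0,-0.206, 1,0.94,-0.94,0,0,0,-0.206, 1,0.94,-0.94,0,0,0,-0.206, 1,0.94,-0.94,0,0,0,-0.206]'
python3 - <<'E'
from h import *
st(); s=snap('wrist','wrist1'); print(s['mtx'],s['cam_to_world'],s['img'].shape)
print([proj('wrist1',p) for p in [(.5289,-.0324,.008),(.484,.0155,.034)]])
E
```

```text
clock: 0.5
tool_pos: [0.3358, -0.3742, 0.243]
eef_rot: [0.975, 0.22, 0.0, -0.0]
contact_force: [1.0, 0.1, 0.7]
opening: 0.997
finger_force: 0.0
clock: 0.9
tool_pos: [0.4024, -0.1863, 0.2477]
eef_rot: [0.975, 0.22, -0.0, -0.0]
contact_force: [1.7, -0.2, 0.3]
opening: 0.998
finger_force: 0.0
clock: 1.5
tool_pos: [0.4686, 0.0009, 0.2474]
eef_rot: [0.926, 0.376, -0.0, -0.0]
contact_force: [-0.0, -1.1, -0.2]
opening: 0.998
finger_force: 0.0
1.5 [0.4686 0.0009 0.2474] yaw 44.228185711850955 tilt [-0.0008 -0.    ] [-0.0344 -1.1212 -0.1656] 0.9976889418724543 0.0
[[371.6483   0.     315.325 ]
 [  0.     371.6483 235.6657]
 [  0.       0.       1.    ]] [[ 0.6968  0.6847  0.2137  0.5227]
 [-0.7173  0.6649  0.2083  0.0545]
 [ 0.0006 -0.2984  0.9544  0.394 ]
 [ 0.      0.      0.      1.    ]] (480, 640, 3)
[array([378.2448, 177.2066]), array([316.1091, 179.2829])]
```

View pics/wrist1.png

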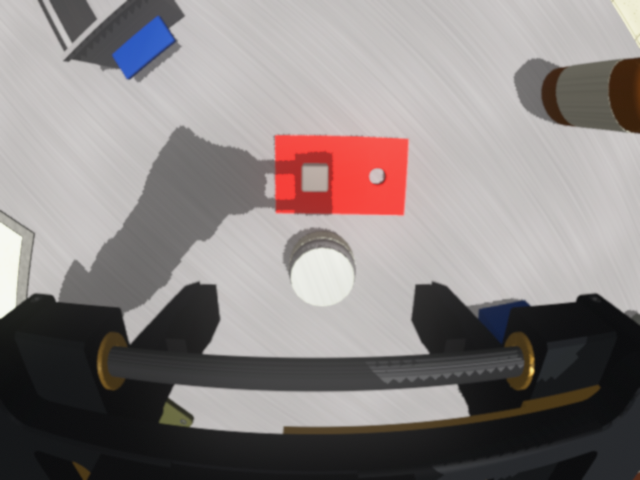

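The wrist view shows the hole at (377,176) and the post top at (315,178). Both are within about 1 px of what the top camera predicted. Lid corners are near (275,135), (408,139), (404,214) and (275,212).

```bash
python3 - <<'E'
from h import *
c=np.array([at('wrist1',u,v,.008) for u,v in [(275,135),(408,139),(404.5,214.5),(275.5,212.5)]])
h=at('wrist1',377,176,.008);p=at('wrist1',315,178,.034)
d=h-p;print(c.mean(0),h,p,np.degrees(np.arctan2(d[1],d[0])))
for i in range(4): d=c[(i+1)%4]-c[i]; print(np.linalg.norm(d),np.degrees(np.arctan2(d[1],d[0])))
go([.4836,.0158,.014],43.7)
E
```

```text
[ 0.503  -0.0034  0.008 ] [ 0.5288 -0.0305  0.008 ] [0.4842 0.0172 0.034 ] -46.859374526807585
0.13876328385699377 -46.84741327901265
0.08202716530784322 -135.76052357499486
0.14002928524120495 133.40628617727313
0.08263295274357071 43.35457979203989
shift [ 0.1536 -0.0082  1.5556] turn [-0.0002  0.001   0.0037]
```

```bash
python3 -m pendant '[1,0.157,-0.012,0.5,0,0,0.004, 1,0.157,-0.012,0.8,0,0,0.004, 1,0.157,-0.012,0.8,0,0,0.004, 1,0.157,-0.012,0.8,0,0,0.004]'; python3 -m pendant '[1,0,0,0.3,0,0,0, 1,0,0,0.5,0,0,0, 1,0,0,0.7,0,0,0, 1,0,0,0.753,0,0,0, 1,0,0,0.753,0,0,0]'; python3 -m pendant '[0,0,0,0,0,0,0, 0,0,0,0,0,0,0, 0,0,0,0,0,0,0, 0,0,0,0,0,0,0, 0,0,0,0,0,0,0, 0,0,0,0,0,0,0,0,0,0,0,0,0,0,0,0,0,0,0,0,0]' 45; python3 -c "
from h import *
st()"
```

```text
clock: 1.95
tool_pos: [0.4821, 0.0152, 0.125]
eef_rot: [0.929, 0.371, -0.004, -0.0]
contact_force: [-0.1, 0.4, 0.5]
opening: 0.998
finger_force: 0.0
clock: 2.45
tool_pos: [0.4845, 0.0162, 0.0151]
eef_rot: [0.929, 0.371, -0.0, 0.0]
contact_force: [0.2, 0.7, 0.6]
opening: 1.0
finger_force: 0.0
clock: 3.25
tool_pos: [0.4844, 0.0173, 0.0147]
eef_rot: [0.928, 0.372, -0.0, 0.0]
contact_force: [0.0, 0.5, -0.4]
opening: 0.297
finger_force: 0.5
3.25 [0.4844 0.0173 0.0147] yaw 43.67022969159372 tilt [-0.0001 -0.0001] [ 0.0007  0.5296 -0.3658] 0.2970292043421877 0.47628357337089255
```

```bash
python3 -m pendant '[0,0,0,0,0,0,0, 0,0,0,0,0,0,0, 0,0,0,0,0,0,0, 0,0,0,-0.1,0,0,0, 0,0,0,-0.4,0,0,0, 0,0,0,-0.7,0,0,0, 0,0,0,-1,0,0,0, 0,0,0,-1,0,0,0]' ; python3 -c "
from h import *
st(); go([.37,.352,.26],-14)"
```

```text
clock: 4.05
tool_pos: [0.4874, 0.0175, 0.1693]
eef_rot: [0.928, 0.372, 0.005, 0.001]
contact_force: [1.4, 1.0, -2.4]
opening: 0.291
finger_force: 45.0
4.05 [0.4874 0.0175 0.1693] yaw 43.632281571658915 tilt [0.0097 0.0012] [ 1.3684  1.0437 -2.3741] 0.2910806705013036 44.99249316751957
shift [ 0.9767 -2.1504 -0.6093] turn [ 0.0009 -0.0064  0.6403]
```

```bash
python3 -m pendant '[0,0.15,-0.3,-0.2,0,0,0, 0,0.3,-0.6,-0.4,0,0,0, 0,0.4,-0.8,-0.6,0,0,0, 0,0.5,-1,-0.6,0,0,0, 0,0.5,-1,-0.6,0,0,0]'; python3 -m pendant '[0,0.1,-0.2,0,0,0,0.09, 0,0.2,-0.5,0,0,0,0.18, 0,0.3,-0.8,0,0,0,0.27, 0,0.48,-1,0,0,0,0.36, 0,0.48,-1,0,0,0,0.45, 0,0.48,-1,0,0,0,0.54,0,0.48,-1,0,0,0,0.63,0,0.48,-1,0,0,0,0.64,0,0.48,-1,0,0,0,0.64]'; python3 - <<'E'
from h import *
st(); s=snap('wrist','wrist2')
c,sn=np.cos(np.radians(-104)),np.sin(np.radians(-104))
print([proj('wrist2',(.486+x*c-y*sn,.323+x*sn+y*c,.11)) for x,y in [(78,50),(78,-50),(-78,-50),(-78,50)] for x,y in [(x/1e3,y/1e3)]])
E
```

```text
clock: 4.55
tool_pos: [0.4333, 0.185, 0.2554]
eef_rot: [0.926, 0.377, 0.002, -0.002]
contact_force: [-0.1, -0.8, -2.3]
opening: 0.291
finger_force: 45.0
clock: 5.45
tool_pos: [0.3834, 0.3352, 0.2537]
eef_rot: [0.993, -0.12, -0.0, 0.001]
contact_force: [0.6, -0.2, -2.4]
opening: 0.296
finger_force: 45.0
5.45 [0.3834 0.3352 0.2537] yaw -13.785740515326657 tilt [-0.001  -0.0021] [ 0.596  -0.2147 -2.4409] 0.2957258145823145 44.99304397031665
[array([397.9785,  31.1122]), array([396.4291, 154.9067]), array([200.7031, 155.7201]), array([199.3163,  33.648 ])]
```

View pics/wrist2.png

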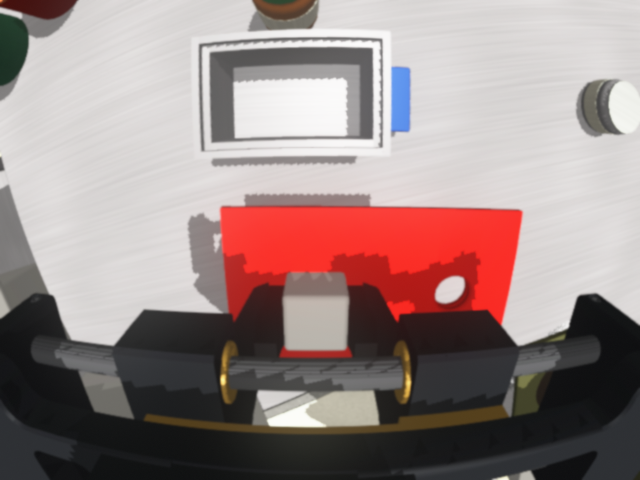

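The server rim corners are near (391,30), (390,154), (200,157) and (192,38), with the ledge on the right. The lid is held level, with its far corners at (222,206) and (521,210) and the hole at (451,290) on the ledge side. I'll enlarge the rim.

```bash
python3 - <<'E'
import cv2
a=cv2.imread('pics/wrist2.png')[20:170,185:400]
cv2.imwrite('pics/c2.png',cv2.resize(a,(774,540),interpolation=cv2.INTER_CUBIC))
E
```

```text
(no output)
```

View pics/c2.png

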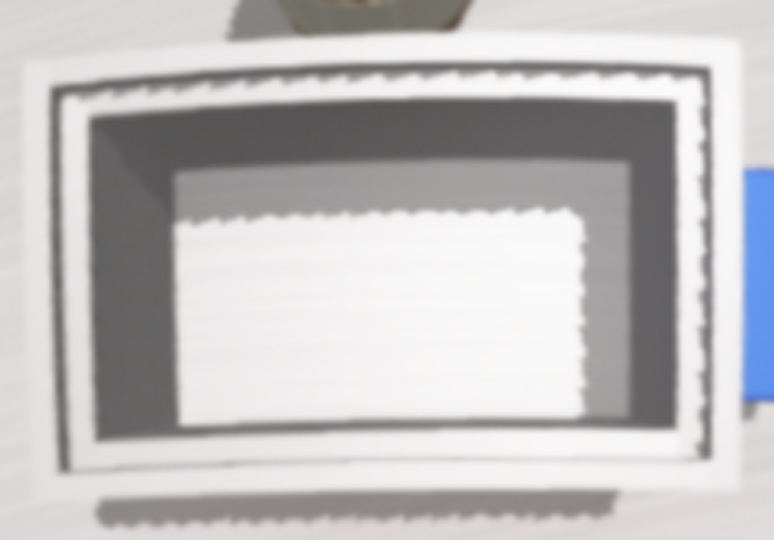

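The enlarged crop gives three rectangles, in crop pixels:
- **Recess top edge (z = 110):** (52,87), (711,67), (711,459), (60,472)
- **Well edge (z = 100):** (90,118), (676,101), (677,427), (95,440)
- **Outer rim:** (22,65), (741,40), (741,490), (35,497)

```bash
python3 - <<'E'
from h import *
from scipy.optimize import least_squares
sets=[([(52,87),(711,67),(711,459),(60,472)],144,88,.11),([(90,118),(676,101),(677,427),(95,440)],132,76,.10),([(22,65),(741,40),(741,490),(35,497)],156,100,.11)]
def fit(px,f,zoff):
    pass
def model(L,W): return np.array([(-L,W),(L,W),(L,-W),(-L,-W)])/2000.
def res(t,ss):
    x,y,a=t;o=[]
    for P,L,W,z in ss:
        m=model(L,W)@np.array([[np.cos(a),np.sin(a)],[-np.sin(a),np.cos(a)]])+[x,y]
        q=np.array([at('wrist2',185+(u+.5)/3.6-.5,20+(v+.5)/3.6-.5,z)[:2] for u,v in P]); o.append((q-m).ravel())
    return np.concatenate(o)
for ss in [[s] for s in sets]+[sets]:
    s=least_squares(res,[.486,.323,-1.8],args=(ss,)); print(s.x[:2],np.degrees(s.x[2]),np.abs(s.fun).max()*1e3)
pan=s.x
# lid in hand: expected z of upper face = tcp .2537-.0067
z=.2537-.0067
A=at('wrist2',222,206,z);B=at('wrist2',521,210,z);d=B-A;H=at('wrist2',451,290,z)
print('lid edge',np.linalg.norm(d),np.degrees(np.arctan2(d[1],d[0])),A,B,'hole',H)
# lid frame rel: tcp sees
st=r.get_state();tr=st['tool_pos'];yaw=np.radians(-13.79-90)
x=np.array([np.cos(yaw),np.sin(yaw)]);y=np.array([-x[1],x[0]])
for n,p in [('A',A),('B',B),('H',H)]: print(n,'lid-axes coords from tcp',(p[:2]-tr[:2])@x,(p[:2]-tr[:2])@y)
print('expected A -.0415, .0415; B .0975,.0415; H .066,0')
E
```

```text
[0.486  0.3291] -103.34714524275384 0.49070253270655506
[0.4862 0.3292] -103.32671587062224 0.7850328725504396
[0.4862 0.329 ] -103.3711049543644 0.8656353330230293
[0.4861 0.3291] -103.35128241993345 0.8714645938379673
lid edge 0.13742536786502013 -104.17635299623498 [0.4333 0.3636 0.247 ] [0.3996 0.2304 0.247 ] hole [0.3685 0.2712 0.247 ]
A lid-axes coords from tcp -0.039339208659672525 0.041649498029335395
B lid-axes coords from tcp 0.09808303486331647 0.04072282767564363
H lid-axes coords from tcp 0.06587338359315184 0.0007973810854955757
expected A -.0415, .0415; B .0975,.0415; H .066,0
```

```bash
python3 - <<'E'
from h import *
for (X,Y) in [(.4861,.3291),(.4864,.325)]:
  a=np.radians(-103.4);c,s=np.cos(a),np.sin(a)
  f=lambda x,y,z:[int(q) for q in ((proj('top0',(X+x*c/1e3-y*s/1e3,Y+x*s/1e3+y*c/1e3,z))-[118,262]+.5)*4-.5)]
  for L,W,z in [(156,100,.11),(144,88,.11),(132,76,.1),(132,76,.006)]: print(L,[f(sx*L/2,sy*W/2,z) for sx,sy in [(-1,1),(1,1),(1,-1),(-1,-1)]])
  print('ledge',[f(x,y,.04) for x,y in [(111,32),(111,-32),(78,-32)]])
# brightness profile along pan axis in top
im=cv2.imread('pics/top0.png').astype(float)
X,Y=.4861,.3291
v=[im[int(round(p[1])),int(round(p[0]))].astype(int).tolist() for t in range(-90,-60,2) for p in [proj('top0',(X+t*c/1e3+.0*s,Y+t*s/1e3,.11))]]
print(v)
v=[im[int(round(p[1])),int(round(p[0]))].astype(int).tolist() for t in range(60,100,2) for p in [proj('top0',(X+t*c/1e3,Y+t*s/1e3,.11))]]
print(v)
E
```

```text
156 [[45, 10], [327, 81], [275, 266], [-10, 194]]
144 [[52, 24], [313, 89], [267, 252], [3, 186]]
132 [[67, 39], [304, 98], [264, 237], [25, 177]]
132 [[125, 48], [342, 103], [307, 230], [87, 175]]
ledge [[403, 131], [372, 241], [316, 227]]
156 [[52, 10], [335, 81], [283, 265], [-2, 193]]
144 [[60, 23], [321, 89], [275, 251], [11, 185]]
132 [[74, 38], [311, 98], [272, 237], [33, 176]]
132 [[132, 48], [349, 102], [314, 229], [95, 174]]
ledge [[410, 130], [380, 241], [323, 227]]
[[129, 126, 125], [129, 126, 125], [125, 124, 126], [123, 122, 123], [126, 126, 129], [122, 124, 126], [128, 128, 131], [132, 133, 134], [136, 136, 139], [130, 133, 136], [31, 34, 34], [54, 51, 55], [94, 92, 95], [139, 135, 140], [144, 141, 142]]
[[143, 143, 145], [142, 142, 144], [145, 146, 146], [150, 147, 151], [144, 142, 146], [144, 142, 146], [140, 140, 144], [138, 137, 139], [145, 144, 147], [156, 156, 155], [51, 51, 56], [30, 34, 30], [51, 47, 48], [54, 54, 56], [43, 46, 50], [40, 43, 43], [47, 45, 42], [142, 66, 25], [139, 65, 20], [137, 70, 29]]
```

```bash
python3 -c "
from h import *
go([.4927,.3567,.17],-13.35)"
```

```text
shift [ 0.6735 -0.3129  0.559 ] turn [ 0.001   0.0003 -0.0049]
```

```bash
python3 -m pendant '[0,0.2,-0.1,0,0,0,-0.005, 0,0.4,-0.2,0.2,0,0,-0.005, 0,0.6,-0.3,0.4,0,0,-0.005, 0,0.674,-0.313,0.55,0,0,-0.005, 0,0.674,-0.313,0.55,0,0,-0.005, 0,0.674,-0.313,0.55,0,0,-0.005]'; python3 -m pendant '[0,0,0,0,0,0,0]'; python3 -c "
from h import *
st();go([.4927,.3567,.130],-13.35)"
```

```text
clock: 6.1
tool_pos: [0.4925, 0.3565, 0.1719]
eef_rot: [0.993, -0.117, -0.001, 0.0]
contact_force: [-0.3, -0.1, -2.2]
opening: 0.289
finger_force: 45.0
clock: 6.2
tool_pos: [0.4926, 0.3576, 0.1735]
eef_rot: [0.993, -0.117, 0.0, -0.001]
contact_force: [-0.1, -0.4, -1.1]
opening: 0.289
finger_force: 45.0
6.2 [0.4926 0.3576 0.1735] yaw -13.401295304265032 tilt [0.0005 0.0013] [-0.1009 -0.4455 -1.0735] 0.2891378760612148 44.99283246695995
shift [0.002  0.0063 0.2897] turn [-0.0009 -0.0001 -0.0006]
```

```bash
python3 -m pendant '[0,0,0,0.1,0,0,0, 0,0,0,0.2,0,0,0, 0,0,0,0.27,0,0,0, 0,0,0,0.29,0,0,0, 0,0,0,0.31,0,0,0, 0,0,0,0.33,0,0,0, 0,0,0,0.33,0,0,0]'; python3 -c "
from h import *
st()"
```

```text
clock: 6.9
tool_pos: [0.4931, 0.3571, 0.1229]
eef_rot: [0.993, -0.117, 0.0, -0.0]
contact_force: [0.8, -0.2, -2.8]
opening: 0.292
finger_force: 45.0
6.9 [0.4931 0.3571 0.1229] yaw -13.477034811548577 tilt [0.0002 0.0001] [ 0.7977 -0.1797 -2.7561] 0.29181196714667723 44.99282632023096
```

```bash
python3 -m pendant '[0,0,0,0.01,0,0,0, 0,0,0,0.02,0,0,0, 0,0,0,0.03,0,0,0, 0,0,0,0.04,0,0,0, 0,0,0,0.05,0,0,0, 0,0,0,0.055,0,0,0, 0,0,0,0.055,0,0,0]'; python3 -c "
from h import *
st()"
```

```text
clock: 7.6
tool_pos: [0.4931, 0.357, 0.1148]
eef_rot: [0.993, -0.117, 0.0, 0.0]
contact_force: [-1.0, -0.7, 1.2]
opening: 0.29
finger_force: 45.0
7.6 [0.4931 0.357  0.1148] yaw -13.484922289879947 tilt [ 0.     -0.0001] [-0.9639 -0.6733  1.1708] 0.2895402984191465 44.992693830281496
```

```bash
python3 -m pendant '[0.6,0,0,0,0,0,0, 0.6,0,0,0,0,0,0, 0.6,0,0,0,0,0,0, 0.6,0,0,0,0,0,0, 0.6,0,0,-0.05,0,0,0, 0.6,0,0,-0.3,0,0,0, 0.6,0,0,-0.6,0,0,0, 0.6,0,0,-0.9,0,0,0, 0.6,0,0,-0.9,0,0,0]';python3 -m pendant '[0.6,-0.3,0.2,0,0,0,0, 0.6,-0.5,0.4,0,0,0,0, 0.6,-0.5,0.6,0,0,0,0, 0.6,-0.5,0.6,0,0,0,0]'; python3 - <<'E'
from h import *
st(); s=snap('wrist','wrist3')
a=np.radians(-103.4);c,sn=np.cos(a),np.sin(a)
print([proj('wrist3',(.4862+x*c-y*sn,.3293+x*sn+y*c,z)) for x,y,z in [(.038,0,.108),(-.028,0,.134)]])
E
```

```text
clock: 8.5
tool_pos: [0.4966, 0.3593, 0.2566]
eef_rot: [0.993, -0.118, 0.005, -0.005]
contact_force: [1.0, 0.3, 0.0]
opening: 0.6
finger_force: 0.0
clock: 8.9
tool_pos: [0.3972, 0.2826, 0.2496]
eef_rot: [0.993, -0.119, -0.001, 0.002]
contact_force: [-0.5, 0.1, -0.6]
opening: 0.603
finger_force: 0.0
8.9 [0.3972 0.2826 0.2496] yaw -13.647527706277696 tilt [-0.0023 -0.0039] [-0.4623  0.0802 -0.5504] 0.602597380800306 0.0
[array([276.4762, 124.0457]), array([183.1999, 128.8552])]
```

View pics/wrist3.png

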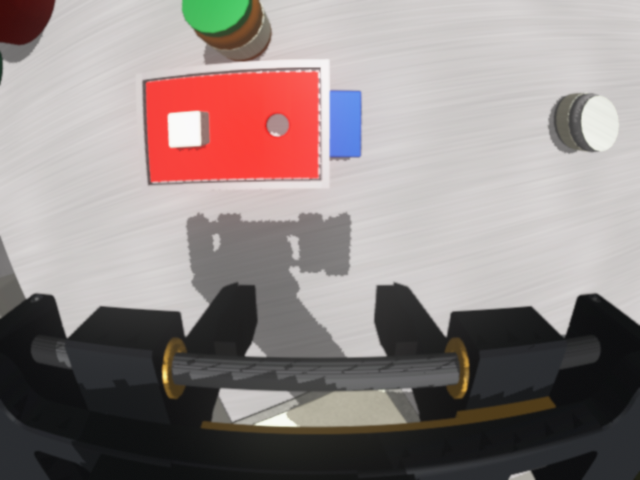

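The lid lies flush in the recess, with its hole at (277,124) on the ledge side as predicted. Next is the pump.

```bash
python3 -c "
from h import *
print(at('wrist3',277.3,124.3,.108))
go([.425,-.29,.28],-2.4)"
```

```text
[0.477  0.2918 0.108 ]
shift [ 1.0724  3.6864 -0.1974] turn [ 0.0006  0.0001 -0.1245]
```

```bash
python3 -m pendant '[0.6,0.2,0.3,-0.2,0,0,0, 0.6,0.4,0.6,-0.2,0,0,0, 0.6,0.6,0.92,-0.2,0,0,0, 0.6,0.6,0.92,-0.2,0,0,0]'; python3 -m pendant '[0.8,0.4,0.92,0,0,0,0, 0.8,0.4,0.92,0,0,0,0, 0.8,0.4,0.92,0,0,0,0, 0.8,0.4,0.92,0,0,0,0]';  python3 -m pendant '[0.8,0.07,0.92,0,0,0,0, 0.8,0.07,0.92,0,0,0,0, 0.8,0.07,0.92,0,0,0,0]';  python3 -m pendant '[0.8,0,0.92,0,0,0,-0.09, 0.8,0,0.92,0,0,0,-0.125, 0.8,0,0.92,0,0,0,-0.125, 0.8,0,0.92,0,0,0,-0.125, 0.8,0,0.92,0,0,0,-0.125]'; python3 - <<'E'
from h import *
st(); s=snap('wrist','wrist4')
print([proj('wrist4',p) for p in [(.517,-.300,.161),(.46,-.298,.147)]])
u,v=proj('wrist4',(.517,-.300,.161)); u=int(u);v=int(v);x=max(u-100,0);y=max(v-75,0);print(x,y)
cv2.imwrite('pics/c4.png',cv2.resize(cv2.imread('pics/wrist4.png')[y:y+150,x:x+200],None,fx=4,fy=4,interpolation=cv2.INTER_CUBIC))
E
```

```text
clock: 9.35
tool_pos: [0.4571, 0.1275, 0.28]
eef_rot: [0.993, -0.121, 0.001, 0.001]
contact_force: [0.8, 0.0, -0.3]
opening: 0.601
finger_force: 0.0
clock: 9.75
tool_pos: [0.4826, -0.0246, 0.2798]
eef_rot: [0.992, -0.124, 0.002, 0.002]
contact_force: [-1.8, 0.1, 0.3]
opening: 0.799
finger_force: 0.0
clock: 10.05
tool_pos: [0.4594, -0.1553, 0.2796]
eef_rot: [0.993, -0.118, 0.001, 0.0]
contact_force: [-0.5, -0.6, -0.1]
opening: 0.8
finger_force: 0.0
clock: 10.55
tool_pos: [0.4274, -0.2874, 0.2793]
eef_rot: [1.0, -0.02, 0.0, -0.0]
contact_force: [0.5, -0.1, -0.1]
opening: 0.8
finger_force: 0.0
10.55 [ 0.4274 -0.2874  0.2793] yaw -2.3187019564628195 tilt [0.0009 0.0003] [ 0.4531 -0.1403 -0.1264] 0.7996945114218215 0.0
[array([327.3764, 103.7615]), array([326.9378, 180.2643])]
227 28
```

View pics/c4.png

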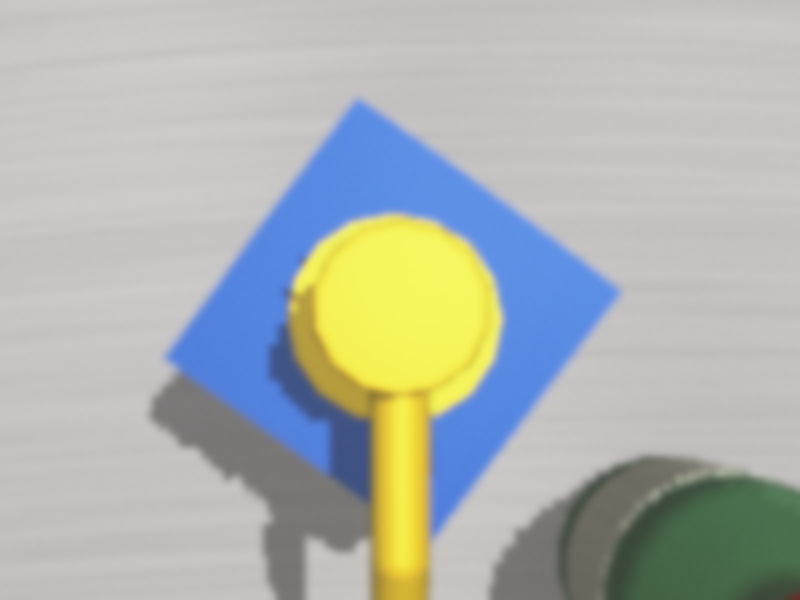

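The head top is centred at crop (405,304) and the collar top at (395,316). The spout runs straight down at x≈401, in line with the tool's x axis, and the bottle is clear at lower right.

```bash
python3 - <<'E'
from h import *
f=lambda u,v,z: at('wrist4',227+(u+.5)/4-.5,28+(v+.5)/4-.5,z)
print(f(405,304,.161),f(395,316,.117)); a=f(402,400,.1525);b=f(400.5,590,.1525);d=b-a;print(np.degrees(np.arctan2(d[1],d[0])))
h=(f(405,304,.161)+f(395,316,.117))/2
go([h[0],h[1],.128],-2.3)
E
```

```text
[ 0.5171 -0.3004  0.161 ] [ 0.517  -0.2998  0.117 ]
177.44389828111983
shift [0.5975 0.0723 1.0092] turn [-0.0007 -0.0004  0.0016]
```

```bash
python3 -m pendant '[0.8,0.3,0.05,0,0,0,0, 0.8,0.6,0.075,0,0,0,0, 0.8,0.6,0.075,0.2,0,0,0, 0.8,0.6,0.075,0.5,0,0,0, 0.8,0.6,0.075,0.8,0,0,0, 0.8,0.6,0.075,1,0,0,0, 0.8,0.6,0.075,1,0,0,0]'; python3 -m pendant '[0,0,0,0,0,0,0, 0,0,0,0,0,0,0, 0,0,0,0,0,0,0, 0,0,0,0,0,0,0, 0,0,0,0,0,0,0, 0,0,0,0,0,0,0,0,0,0,0,0,0,0,0,0,0,0,0,0,0]' 45; python3 -c "
from h import *
st()"
```

```text
clock: 11.3
tool_pos: [0.5147, -0.2975, 0.1255]
eef_rot: [1.0, -0.017, -0.004, -0.003]
contact_force: [-0.2, 0.3, 1.0]
opening: 0.8
finger_force: 0.0
clock: 12.1
tool_pos: [0.5166, -0.3014, 0.1305]
eef_rot: [1.0, -0.019, 0.001, -0.0]
contact_force: [-0.2, 2.1, 5.3]
opening: 0.348
finger_force: 45.0
12.1 [ 0.5166 -0.3014  0.1305] yaw -2.213984830196154 tilt [0.0013 0.0005] [-0.2445  2.0919  5.3124] 0.34822630579439057 44.99904457479715
```

```bash
python3 -m pendant '[0,0,0,-0.1,0,0,0, 0,0,0,-0.3,0,0,0, 0,0,0,-0.5,0,0,0, 0,0,0,-0.75,0,0,0, 0,0,0,-1,0,0,0, 0,0,0,-1,0,0,0]'; python3 -m pendant '[0,0,0,-0.03,0,0,0,0,0,0,-0.03,0,0,0]';python3 -c "
from h import *
st();go([.4775,.2922,.285],-2.2)"
```

```text
clock: 12.7
tool_pos: [0.5185, -0.3039, 0.2846]
eef_rot: [1.0, -0.02, 0.005, 0.003]
contact_force: [1.4, 0.1, -3.5]
opening: 0.349
finger_force: 45.0
clock: 12.9
tool_pos: [0.5152, -0.3017, 0.2831]
eef_rot: [1.0, -0.02, -0.001, -0.0]
contact_force: [-0.3, 0.2, -2.8]
opening: 0.351
finger_force: 45.0
12.9 [ 0.5152 -0.3017  0.2831] yaw -2.2425850920358528 tilt [-0.002   0.0008] [-0.3325  0.2037 -2.7507] 0.3510119302273422 44.99924350529909
shift [-0.4063 -3.9465 -0.009 ] turn [-0.0004  0.0013 -0.0005]
```

```bash
python3 -m pendant '[0,-0.02,-0.15,0,0,0,0, 0,-0.05,-0.4,0,0,0,0, 0,-0.07,-0.65,0,0,0,0, 0,-0.1,-0.9,0,0,0,0, 0,-0.1,-0.98,0,0,0,0]'; python3 -m pendant '[0,-0.03,-0.25,0,0,0,0, 0,-0.06,-0.5,0,0,0,0, 0,-0.08,-0.75,0,0,0,0, 0,-0.1,-0.98,0,0,0,0]'; python3 -m pendant '[0,-0.03,-0.25,0,0,0,0, 0,-0.06,-0.5,0,0,0,0, 0,-0.08,-0.75,0,0,0,0, 0,-0.1,-0.98,0,0,0,0]'; python3 -m pendant '[0,-0.03,-0.25,0,0,0,0, 0,-0.06,-0.45,0,0,0,0, 0,-0.08,-0.6,0,0,0,0, 0,-0.1,-0.7,0,0,0,0, 0,-0.1,-0.7,0,0,0,0, 0,-0.1,-0.7,0,0,0,0]'; python3 - <<'E'
from h import *
st();go([.4775,.2922,.285],-2.2); snap('wrist','wrist5');snap('scene','scene5')
a=cv2.imread('pics/wrist5.png');b=cv2.imread('pics/scene5.png')
t=r.get_state()['tool_pos'];print(proj('scene5',t))
u,v=proj('scene5',t-[0,0,.08]).astype(int);x,y=max(u-60,0),max(v-60,0);print(x,y)
print('exp tip, collar',proj('scene5',t-[0,0,.1205]),proj('scene5',t-[0,0,.0255]))
cv2.imwrite('pics/c5.png',np.hstack([cv2.resize(a,(400,300)),cv2.resize(b[y:y+90,x:x+120],(400,300),interpolation=cv2.INTER_CUBIC)]))
E
```

```text
clock: 13.4
tool_pos: [0.5055, -0.1492, 0.2824]
eef_rot: [1.0, -0.016, -0.002, -0.002]
contact_force: [0.2, -0.2, -1.7]
opening: 0.354
finger_force: 45.0
clock: 13.8
tool_pos: [0.4968, -0.0059, 0.2829]
eef_rot: [1.0, -0.02, -0.001, 0.0]
contact_force: [0.7, -0.0, -2.7]
opening: 0.351
finger_force: 45.0
clock: 14.2
tool_pos: [0.4877, 0.1416, 0.2829]
eef_rot: [1.0, -0.02, -0.001, 0.001]
contact_force: [0.2, 0.2, -1.3]
opening: 0.353
finger_force: 45.0
clock: 14.8
tool_pos: [0.4775, 0.2444, 0.2834]
eef_rot: [1.0, -0.02, -0.0, 0.001]
contact_force: [-0.3, -0.8, -1.7]
opening: 0.349
finger_force: 45.0
14.8 [0.4775 0.2444 0.2834] yaw -2.3069528040666127 tilt [-0.0008 -0.0021] [-0.2834 -0.7639 -1.7287] 0.34932952285359037 44.999322798103094
shift [-0.0126 -0.3187 -0.0111] turn [ 0.0013  0.0005 -0.0012]
[355.014  105.6736]
294 76
exp tip, collar [353.7461 151.3244] [354.7332 115.7839]
```

View pics/c5.png

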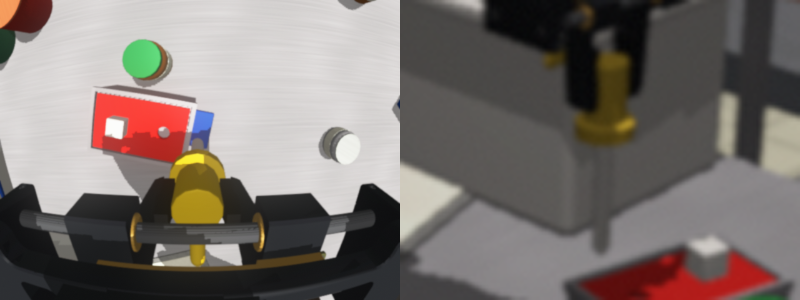

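The pump hangs straight in the grip: the tip is at crop (601,252) and the collar at (606,138), each within about 1 px of prediction. I'll hover it low over the hole and look closely.

```bash
python3 -m pendant '[0,-0.01,-0.15,0,0,0,0, 0,-0.012,-0.25,0,0,0,0, 0,-0.012,-0.32,0.1,0,0,0, 0,-0.012,-0.32,0.2,0,0,0, 0,-0.012,-0.32,0.3,0,0,0, 0,-0.012,-0.32,0.3,0,0,0, 0,-0.012,-0.32,0.3,0,0,0]'; python3 - <<'E'
from h import *
st();go([.4775,.2922,.2385],-2.2); snap('wrist','wrist6');snap('scene','scene6')
a=cv2.imread('pics/wrist6.png');b=cv2.imread('pics/scene6.png')
s=r.get_state();t=s['tool_pos'];m=R.from_quat(s['eef_rot'])
o=[]
for nm in ['wrist6','scene6']:
    h=proj(nm,(.4775,.2922,.108));x,y=int(h[0])-60,int(h[1])-60
    im=cv2.imread('pics/'+nm+'.png')[y:y+120,x:x+80] if 0 else cv2.imread('pics/'+nm+'.png')[y:y+100,x:x+100]
    o.append(cv2.resize(im,(400,400),interpolation=cv2.INTER_CUBIC))
    print(nm,x,y,'hole',(h-[x,y]+.5)*4-.5,'tip',(proj(nm,t+m.apply([0,0,.1205]))-[x,y]+.5)*4-.5,'collar',(proj(nm,t+m.apply([0,0,.0255]))-[x,y]+.5)*4-.5)
cv2.imwrite('pics/c6.png',np.hstack(o))
E
```

```text
clock: 15.6
tool_pos: [0.4774, 0.2935, 0.2384]
eef_rot: [1.0, -0.02, -0.0, 0.001]
contact_force: [-0.1, 0.9, -1.3]
opening: 0.35
finger_force: 45.0
15.6 [0.4774 0.2935 0.2384] yaw -2.2551582354867796 tilt [-0.0009 -0.0011] [-0.0936  0.9146 -1.294 ] 0.35003835725269017 44.99975452199578
shift [ 0.0013  0.0089 -0.0005] turn [ 0.0007  0.0005 -0.0006]
wrist6 256 162 hole [242.4266 243.2882] tip [232.6172 256.4242] collar [231.2284 463.6252]
scene6 305 104 hole [242.8519 241.5163] tip [245.9456 226.0698] collar [251.7798  91.6052]
```

View pics/c6.png

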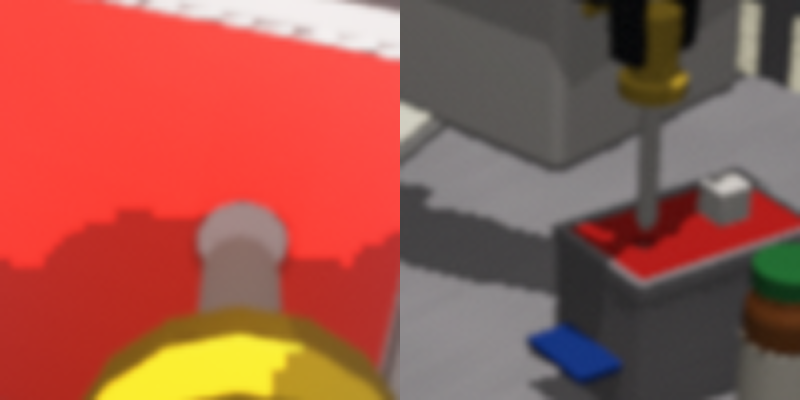

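The wrist crop shows the hole spanning x 197–288 (centre 242) and the tube centred at x≈240. That is about 0.4 mm off, and the depth agrees with the prediction. Descending.

```bash
python3 -m pendant '[0,0,-0.003,0.04,0,0,0, 0,0,-0.003,0.07,0,0,0, 0,0,-0.003,0.1,0,0,0, 0,0,-0.003,0.13,0,0,0, 0,0,-0.003,0.16,0,0,0, 0,0,-0.003,0.19,0,0,0, 0,0,-0.003,0.19,0,0,0]'; python3 -c "
from h import *
st()"
```

```text
clock: 16.4
tool_pos: [0.4771, 0.2942, 0.2098]
eef_rot: [1.0, -0.019, -0.001, 0.0]
contact_force: [-0.4, -0.1, -3.0]
opening: 0.348
finger_force: 45.0
16.4 [0.4771 0.2942 0.2098] yaw -2.2324876210710016 tilt [-0.0011 -0.0009] [-0.3715 -0.0586 -3.0108] 0.3479255262263427 44.99977044761181
```

```bash
python3 -m pendant '[0,0,0.004,0.06,0,0,0, 0,0,0.004,0.12,0,0,0, 0,0,0.004,0.18,0,0,0, 0,0,0.004,0.24,0,0,0, 0,0,0.004,0.3,0,0,0, 0,0,0.004,0.36,0,0,0, 0,0,0.004,0.42,0,0,0, 0,0,0.004,0.46,0,0,0,0,0,0.004,0.46,0,0,0]'; python3 -c "
from h import *
st()"
```

```text
clock: 17.3
tool_pos: [0.477, 0.2935, 0.1405]
eef_rot: [1.0, -0.019, -0.001, 0.001]
contact_force: [0.5, -0.5, -1.8]
opening: 0.348
finger_force: 45.0
17.3 [0.477  0.2935 0.1405] yaw -2.233292005325056 tilt [-0.0014 -0.0011] [ 0.5082 -0.5055 -1.8203] 0.34833199945569987 44.99982163310051
```

```bash
python3 -m pendant '[0,0,0,0.01,0,0,0, 0,0,0,0.02,0,0,0, 0,0,0,0.03,0,0,0, 0,0,0,0.04,0,0,0, 0,0,0,0.045,0,0,0,0,0,0,0.045,0,0,0]'; python3 -c "
from h import *
st()"
```

```text
clock: 17.9
tool_pos: [0.4774, 0.2938, 0.1347]
eef_rot: [1.0, -0.019, -0.0, 0.0]
contact_force: [-0.1, -0.1, -1.9]
opening: 0.353
finger_force: 45.0
17.9 [0.4774 0.2938 0.1347] yaw -2.233440595782676 tilt [-0.     -0.0001] [-0.1117 -0.0675 -1.902 ] 0.35260239746510436 44.99976569786668
```

```bash
for i in 1; do python3 -m pendant '[0,0,0,0.005,0,0,0, 0,0,0,0.01,0,0,0, 0,0,0,0.013,0,0,0, 0,0,0,0.013,0,0,0]'; done; python3 -c "
from h import *
st()"; python3 -m pendant '[0,0,0,0.005,0,0,0, 0,0,0,0.008,0,0,0, 0,0,0,0.008,0,0,0]'
```

```text
clock: 18.3
tool_pos: [0.4775, 0.2939, 0.1334]
eef_rot: [1.0, -0.02, 0.0, -0.0]
contact_force: [-0.8, -0.8, 4.3]
opening: 0.349
finger_force: 45.0
18.3 [0.4775 0.2939 0.1334] yaw -2.2391771959003437 tilt [0.0004 0.0002] [-0.8135 -0.7905  4.347 ] 0.3491253600481408 44.99908123165369
clock: 18.6
tool_pos: [0.4775, 0.2939, 0.1334]
eef_rot: [1.0, -0.02, 0.0, -0.0]
contact_force: [-4.5, -2.1, 15.0]
opening: 0.353
finger_force: 45.0
```

Contact came at 0.1334 m, against 0.1335 expected, so the collar is seated. Now I'll ease off, open partway because the lid's post is close, and lift.

```bash
python3 -m pendant '[0,0,0,-0.012,0,0,0, 0,0,0,-0.012,0,0,0, 0.53,0,0,-0.012,0,0,0, 0.53,0,0,-0.012,0,0,0, 0.53,0,0,-0.012,0,0,0, 0.53,0,0,-0.012,0,0,0, 0.53,0,0,-0.1,0,0,0, 0.53,0,0,-0.3,0,0,0, 0.53,0,0,-0.6,0,0,0, 0.53,0,0,-0.9,0,0,0, 0.53,0,0,-0.9,0,0,0]'; python3 -m pendant '[0.53,-0.2,0.3,0,0,0,0, 0.53,-0.4,0.6,0,0,0,0, 0.53,-0.4,0.6,0,0,0,0, 0.53,-0.4,0.6,0,0,0,0, 0.53,-0.4,0.6,0,0,0,0]'; python3 - <<'E'
from h import *
st(); 
for n in ['top','scene']:
    snap(n,n+'7'); im=cv2.imread('pics/'+n+'7.png'); hsv=cv2.cvtColor(im,cv2.COLOR_BGR2HSV)
    y=cv2.inRange(hsv,(20,120,60),(35,255,255))
    for k,(z0,z1,w) in {'head':(.164,.164,0)}.items():
        p=proj(n+'7',(.477,.292,.164)); q=proj(n+'7',(.477,.292,.108)); print(n,'head top exp',p,'collar exp',q)
    nl,lab,stt,c=cv2.connectedComponentsWithStats(y)
    for i in range(1,nl):
        if stt[i,4]>15: print(stt[i],c[i])
    exp=[proj(n+'7',(.477+.022*np.cos(a),.292+.022*np.sin(a),z)) for a in np.linspace(0,6.28,24) for z in (.108,.12)]+[proj(n+'7',(.477+.016*np.cos(a),.292+.016*np.sin(a),.164)) for a in np.linspace(0,6.28,24)]+[proj(n+'7',(.416,.2945,.15))]
    print('exp bbox',np.min(exp,0),np.max(exp,0))
# bystander change
a=cv2.imread('pics/top0.png');b=cv2.imread('pics/top7.png');d=cv2.absdiff(a,b).max(2)
for nm,(u,v) in dict(jar=(172,250),can=(337,327),bottle=(487,316),oil=(372,168)).items(): print(nm,d[v-18:v+18,u-18:u+18].mean())
E
```

```text
clock: 19.7
tool_pos: [0.4809, 0.2958, 0.2735]
eef_rot: [1.0, -0.02, 0.005, -0.004]
contact_force: [1.0, 0.6, 0.3]
opening: 0.531
finger_force: 0.0
clock: 20.2
tool_pos: [0.4151, 0.2077, 0.2671]
eef_rot: [1.0, -0.019, 0.001, -0.001]
contact_force: [-0.1, 0.6, 0.6]
opening: 0.529
finger_force: 0.0
20.2 [0.4151 0.2077 0.2671] yaw -2.199129645218175 tilt [0.0021 0.0018] [-0.1256  0.6176  0.5805] 0.5293911753781982 0.0
top head top exp [167.3708 300.5956] collar exp [175.1684 300.5391]
[372 141  17  18 230] [379.4174 149.2957]
[161 290  25  29 440] [172.4068 301.5795]
exp bbox [159.3296 290.0193] [185.5202 331.0245]
scene head top exp [365.9818 144.6985] collar exp [365.145  163.9678]
[ 1  0 14  5 65] [7.5846 1.9692]
[350 140  24  27 311] [364.6945 153.2637]
[332 226  18  18 265] [340.3396 234.5509]
exp bbox [348.9903 141.9466] [373.6439 168.0318]
jar 8.739197530864198
can 10.917438271604938
bottle 8.780092592592593
oil 9.390432098765432
```

The pump's outline matches an upright, seated pump in both cameras, and the bystander patches show no change beyond a uniform noise level. Handing in.

```bash
python3 -c "
from plant import r
print(r.finish_job())"
```

```text
the job is handed in; nothing more can be done
None
```

The job is handed in at about 20 s on the clock: the lid is flush in the server's mouth with its hole at the ledge end, the pump is through the hole with its collar on the lid and released, and the jar, can and bottles weren't moved. My final check was by image code and contact height, not a viewed picture, and no verdict came back.

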